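# Mark the low tub as picked and send the order

## Robot

A 7-joint arm with a two-finger parallel gripper is mounted at the origin on the work surface. World frame = base frame: x ahead of the robot, y to its left, z up, the work surface at z = 0. Lengths are in m, angles in rad, forces in N, time in s.
With the tool pointing down it reaches from about 0.4 to 0.875 m from the base axis. Payload 19.3 kg.
Tool frame: the origin (TCP) lies at the very end of the fingers, on their centre line; the grasp point (between the pads) lies bot.grasp_offset behind it (bot.grasp_offset is the distance from the TCP to the grasp point, in m); z points along the fingers, y is the direction in which the jaws open and shut (so a half turn about z gives the same grasp; the last joint's range is limited). The gripper opens to 85 mm and grips with 20 to 120 N. Pads are 22 mm wide; open, the fingers measure 114 mm over their backs; the gripper's body (76 mm by 85 mm) begins 54 mm behind the grasp point. The pads swing forward as they close: fully open they stand 13 mm farther back than shut.
Start: joints at [1.203, 0.521, -0.036, 1.599, 0.021, 1.021, -0.113], TCP at [0.183, -0.597, 0.231] pointing down, gripper open.
Joint ranges: [-2.91, 2.91], [-0.3, 2.13], [-1.5, 1.42], [0.17, 2.43], [-1.26, 4.41], [0.16, 1.93], [-2.52, 2.52]. Speed limits (rad/s): [1.89, 1.89, 2.39, 2.39, 3.01, 3.01, 3.01].

## Interface

Orientations are given as [roll, pitch, yaw] about the fixed x, y, z axes, in that order (R = Rz(yaw) Ry(pitch) Rx(roll)).
In Python, from workcell import bot gives the robot as it stands. The module is installed in compiled form; this text tells all that it offers.
- The arm moves only by the shell command python3 -m handwheel 'ROWS' [OPENING] [FORCE]. ROWS is JSON, a list of rows, each a list of 6 numbers: the shift along the tool's x, y, z as a fraction of full scale, then the turn, a rotation vector about the tool's x, y, z as a fraction of full scale. In form: [[x, y, z, rx, ry, rz], ...]. A call has 1 to 8 rows; each row shifts and turns the commanded pose from where the row before left it, along the tool's axes as they then stand; what a row does not reach is not made up. Full scale, the value 1, is 0.025 m for a shift and 360 degrees for a turn. A row lasts 1/8 s, in which the tool goes at most 62.5 mm and 10.7 degrees, less where a joint would pass 70% of its speed; a pose out of reach is approached as far as the arm can. A call with a number of a shift or a turn outside -1 to 1 is refused whole. A call with a gripper value outside its range is refused whole. OPENING is the closure, from -1 (fully open) to 1 (shut), set as the call begins (- or left out, the last holds). The fingers move at their own pace and stop on an object; FORCE is the grip in N (left out, the last holds). Time passes only in rows, so rows that do not move let the fingers close. It gives the time, the measured TCP pose, the force and the opening at its end, in the units of the state.
- bot.observe(): the state, without advancing time (a new reading comes with each control period).
- bot.grab_frame(name): name is "scene" or "side" or "wrist"; returns a dict with "pixels" (480x640x3 uint8, blue, green, red), "vertical_fov" (degrees; the focal length in pixels is half the picture's height over the tangent of half this angle, whatever the lens; pixels are square), "cx", "cy" (the principal point, pixels), "R" (3x3) and "t" (3): a world point X has camera coordinates R X + t. Camera axes: x right, y down, z forward; pixel columns grow to the right and rows downward; lengths in m; the calibration is good to about 2 mm. A picture is of the moment at which its call begins. There is no depth.
- bot.job_done(): hands the job in, once; it reports no verdict.
Trained networks look in a picture, given as the dict that the camera call returned (one of the last four; its "shot" number tells which), for a name from the list of things; names that differ only in an ending like _2 or _b are one class to them, and where a whole thing is asked for, a point or a joint stands for the part that bears it (a point fixed in the world has none). Each returns a list of dicts, best first, with "score" (0 to 1); they miss things now and then, are a little off and sometimes report something else, mostly with a low value. They report only what shows in the picture. A call takes as long as a camera call. They do not tell look-alikes from the thing itself.
- bot.trace(picture, thing): "region" (480x640 bool, what is visible of it) and "point" ([column, row] in pixels, amid what is visible of it).
The state is a dict: "clock": time; "qpos": joint angles; "qd": joint speeds; "joint_efforts": joint torques, N m; "position": TCP position; "tool_rot": TCP orientation; "force": force on the tool from outside, world axes, zero at the start; "moment": the same for the moment, N m; "grip_width": finger opening in m.
Only numpy, scipy, OpenCV 4.12 (cv2) and the standard library are available. Lean on these libraries where they do the work, as an engineer would, in place of code of your own. Each camera call takes 0.05 s, during which the arm holds its last target.

## Task

With the fingertips, gently press in the key in front of the lane where the low white tub stands, all the way, so that it stays down; then press the wide send key on the separate box and take the hand away. Do not press the other lanes' keys, do not press send before the lane key is in, and do not move the tubs, the bottle, the carton or the bowl.

Things in the scene. Friction and masses are not known exactly. Their poses are not given: they have to be found in the camera images.
- tray: Fixed grey pick tray, 270 (x) by 410 mm (y), turned up to 0.25 rad. Origin: centre of the underside; x away from the robot, z up. Four lanes side by side, centred at y = +150, +50, -50, -150 mm, floor 6 mm up, dividers 26 mm high; an item stands in each, 8 to 32 mm beyond the centre. Its near edge is a strip 50 mm deep, 30 mm high, with one key before each lane, at x = -110 mm.
- tub_low: The low tub: round white plastic tub with lid, 72 mm diameter, 42 mm high, the lowest of the stock. Origin: centre of the underside. Loose. It stands in one of the four lanes, which one varies.
- tub_tall: The tall tub: round white plastic tub with lid, 62 mm diameter, 90 mm high. Origin: centre of the underside. Loose.
- bottle: Amber bottle with a white cap, 46 mm diameter, 88 mm high. Origin: centre of the underside. Loose.
- carton: Cardboard carton, 55 x 65 mm and 70 mm high. Origin: centre of the underside. Loose.
- bowl: Open steel bowl, 84 mm across the rim, 45 mm high, on the bench beside the tray, on the side opposite the send box. Origin: centre of the underside. Loose.
- send_base: Fixed grey box, 80 x 80 mm and 50 mm high, on the bench to the left or to the right of the tray; it carries the wide send key on its top. Origin: centre of the underside.
- send (a joint): Travel of the send key, m: 0 up, 0.008 fully down; it is pressed from 0.005. A spring returns it: 1.5 N starts it, 4 N takes it fully down.
- send_top (a point): Centre of the top face of the send key: round, flat, 48 mm diameter, 64 mm above the bench when up (14 mm above its box, 6 mm when fully down). It moves with the key.
- key0 (a joint): Travel of the leftmost (robot's left, +y of the tray) lane key, m: 0 up, 0.010 fully down; it counts as pressed in from 0.006. No spring: it slides down against about 2.5 N and stays where it is left. Pushing any key with more than 35 N is too hard.
- key0_top (a point): Centre of the top face of the leftmost (robot's left, +y of the tray) lane key: round, flat, 32 mm diameter, 46 mm above the bench when up (16 mm above the strip, 6 mm when fully down). It moves with the key.
- key1 (a joint): Travel of the second from the left lane key, m: 0 up, 0.010 fully down; it counts as pressed in from 0.006. No spring: it slides down against about 2.5 N and stays where it is left. Pushing any key with more than 35 N is too hard.
- key1_top (a point): Centre of the top face of the second from the left lane key: round, flat, 32 mm diameter, 46 mm above the bench when up (16 mm above the strip, 6 mm when fully down). It moves with the key.
- key2 (a joint): Travel of the third from the left lane key, m: 0 up, 0.010 fully down; it counts as pressed in from 0.006. No spring: it slides down against about 2.5 N and stays where it is left. Pushing any key with more than 35 N is too hard.
- key2_top (a point): Centre of the top face of the third from the left lane key: round, flat, 32 mm diameter, 46 mm above the bench when up (16 mm above the strip, 6 mm when fully down). It moves with the key.
- key3 (a joint): Travel of the rightmost (-y of the tray) lane key, m: 0 up, 0.010 fully down; it counts as pressed in from 0.006. No spring: it slides down against about 2.5 N and stays where it is left. Pushing any key with more than 35 N is too hard.
- key3_top (a point): Centre of the top face of the rightmost (-y of the tray) lane key: round, flat, 32 mm diameter, 46 mm above the bench when up (16 mm above the strip, 6 mm when fully down). It moves with the key.
There are look-alikes about, which are no part of the job. Leave any purple look-alike of the send_base alone. What is shaped like the carton but blue is not meant.

How it is judged:
By the outcome, as a careful person would: the job done as asked, in the order asked, and still so for the second after the job is handed in, with the robot touching nothing.
It also fails if it takes over 40 s, if anything falls off the work surface, if the arm or the gripper's body presses on something with over 40 N, if the wrist force passes 120 N, or if a joint passes its speed limit or range.

## Working session

There is one attempt and no reset: what is moved stays moved. The work goes in short steps, Python scripts to look and compute and a shell command to move; the robot and the scene stay as the last step left them, time stands still between calls to the robot, and variables do not carry over. Pictures are saved under pics/ and viewed, and the job is handed in when it is done.

```bash
mkdir -p pics
cat > h.py <<'E'
from workcell import bot
import numpy as np, cv2
def proj(f,X):
    c=f["R"]@np.array(X)+f["t"]; F=240/np.tan(np.radians(f["vertical_fov"])/2)
    return np.array([f["cx"]+F*c[0]/c[2], f["cy"]+F*c[1]/c[2]])
def ray(f,p,z):
    F=240/np.tan(np.radians(f["vertical_fov"])/2); R=np.array(f["R"]);t=np.array(f["t"])
    d=R.T@np.array([(p[0]-f["cx"])/F,(p[1]-f["cy"])/F,1]); o=-R.T@t
    return o+d*(z-o[2])/d[2]
E
python3 - <<'E'
from h import *
s=bot.observe(); print(s)
fs={}
for n in ["scene","side","wrist"]:
    f=bot.grab_frame(n); fs[n]=f; cv2.imwrite(f"pics/a_{n}.png",np.array(f["pixels"]))
    print(n,f["vertical_fov"],f["cx"],f["cy"],np.array(f["t"]))
    for th in ["tub_low","tub_tall","bottle","carton","bowl","send_base","send_top","key0_top","key3_top","tray"]:
        r=bot.trace(f,th)
        print(n,th,[(round(d["score"],2),np.round(d["point"]).tolist(),int(d["region"].sum())) for d in r[:5]])
print(bot.observe()["clock"])
E
```

```text
{'clock': 0.0, 'qpos': array([ 1.20278635,  0.52201728, -0.03631809,  1.59999349,  0.02117915,
        1.02109585, -0.11280457]), 'qd': array([-0.00028403, -0.00047464,  0.00119239, -0.00166003, -0.00221264,
       -0.00110993,  0.0010001 ]), 'joint_efforts': array([ 1.08630851e-03, -9.27076721e+01,  1.98008515e+00, -3.69918001e+01,
        1.77469582e-02,  8.45002098e-03, -8.44986289e-05]), 'position': array([ 0.18325998, -0.59718135,  0.23072899]), 'tool_rot': array([-3.14046485e+00,  6.72776315e-05,  2.97776230e-01]), 'force': array([-1.06890909, -0.36834904,  0.20730212]), 'moment': array([ 0.00689506, -0.00998842, -0.02538385]), 'grip_width': 0.0853311802563242}
scene 45.05233559711794 304.7037198578487 239.85410123348206 [-0.25580265 -0.32578124  1.99011854]
scene tub_low [(0.73, [336.0, 285.0], 573), (0.45, [148.0, 290.0], 656)]
scene tub_tall [(0.66, [304.0, 288.0], 678)]
scene bottle [(0.67, [235.0, 302.0], 328), (0.41, [392.0, 205.0], 826)]
scene carton [(0.64, [241.0, 224.0], 683), (0.63, [266.0, 296.0], 748)]
scene bowl [(0.74, [146.0, 289.0], 646)]
scene send_base [(0.92
[... 648 characters left out ...]
wl [(0.84, [414.0, 189.0], 440)]
side send_base [(0.87, [197.0, 391.0], 2326), (0.68, [208.0, 315.0], 1528), (0.62, [251.0, 347.0], 1849)]
side send_top [(0.91, [202.0, 309.0], 300), (0.7, [248.0, 338.0], 421), (0.58, [193.0, 380.0], 497)]
side key0_top [(0.57, [298.0, 269.0], 121), (0.41, [329.0, 248.0], 102)]
side key3_top []
side tray [(0.87, [312.0, 243.0], 7123), (0.31, [328.0, 248.0], 111), (0.25, [303.0, 265.0], 132)]
wrist 58.30164860968268 315.1840510193275 245.21566228796564 [-0.62555958 -0.03614164  0.38014031]
wrist tub_low []
wrist tub_tall []
wrist bottle []
wrist carton []
wrist bowl []
wrist send_base []
wrist send_top []
wrist key0_top []
wrist key3_top []
wrist tray []
1.65
```

View pics/a_scene.png

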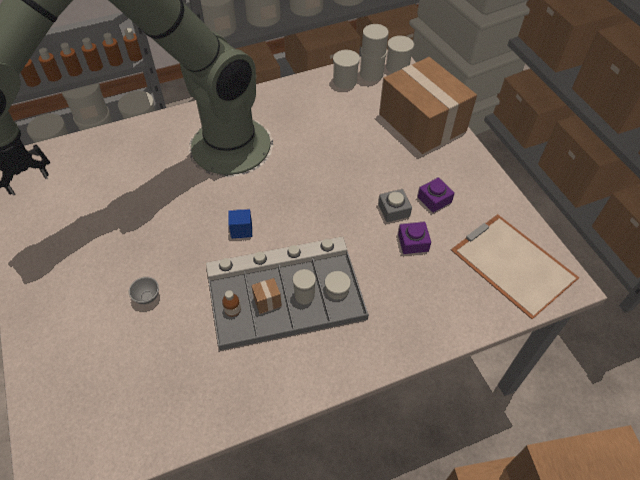

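View pics/a_side.png

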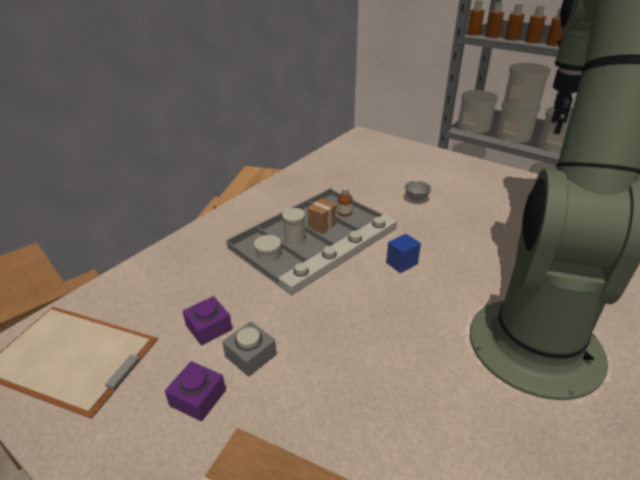

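Run:
```python
import cv2
a=cv2.imread("pics/a_scene.png")[170:340,120:470]
cv2.imwrite("pics/a_scz.png",cv2.resize(a,(798,388),interpolation=cv2.INTER_CUBIC))
a=cv2.imread("pics/a_side.png")[160:460,140:460]
cv2.imwrite("pics/a_siz.png",cv2.resize(a,(640,600),interpolation=cv2.INTER_CUBIC))
```

```text
(no output)
```

View pics/a_scz.png

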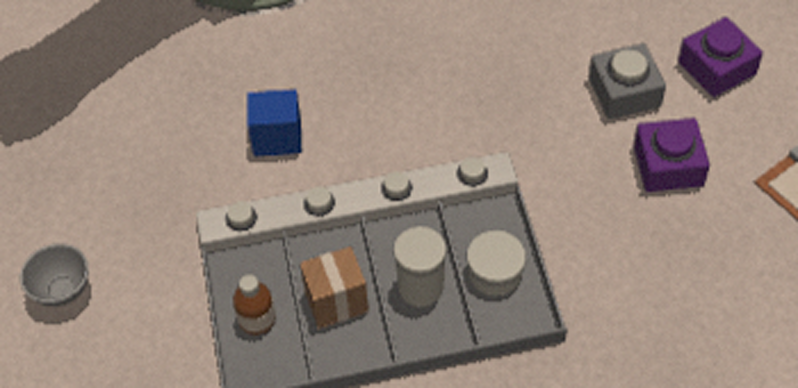

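View pics/a_siz.png

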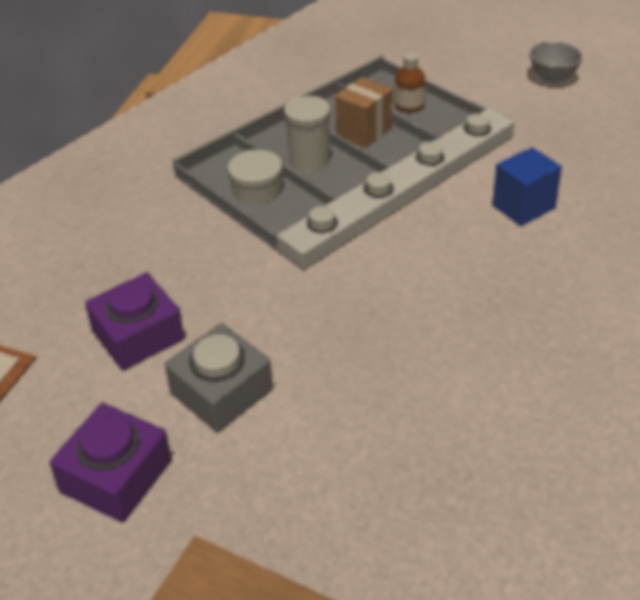

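The low tub is in the picture-right lane of the scene view, which is robot +y. Its key is near scene (327,242) and side (301,267). The grey send box's key is at scene (396,198) and side (248,337); the other two boxes are purple.

```bash
cat >> h.py <<'E'
def tri(fa,pa,fb,pb):
    A=[]
    for f,p in((fa,pa),(fb,pb)):
        F=240/np.tan(np.radians(f["vertical_fov"])/2);R=np.array(f["R"]);t=np.array(f["t"])
        K=np.array([[F,0,f["cx"]],[0,F,f["cy"]],[0,0,1]]);A.append(K@np.c_[R,t])
    X=cv2.triangulatePoints(A[0],A[1],np.array(pa,float).reshape(2,1),np.array(pb,float).reshape(2,1))[:,0];X=X[:3]/X[3]
    return np.round(X,4),[np.round(proj(f,X)-p,1) for f,p in((fa,pa),(fb,pb))]
E
python3 - <<'E'
from h import *
a=bot.grab_frame("scene");b=bot.grab_frame("side")
S={"key0":((327,242.4),(301,267.5)),"key1":((293.7,250.7),(329,251.5)),"key2":((259.9,256.4),(355.3,236)),"key3":((225.7,263),(378.5,221.5)),"send":((396,198),(248,336.5))}
for k,(p,q) in S.items():
    z=.064 if k=="send" else .046
    print(k,tri(a,p,b,q),"z-plane",ray(a,p,z).round(4),ray(b,q,z).round(4))
def pt(f,n,near):
    r=bot.trace(f,n); return min((np.array(d["point"]) for d in r),key=lambda p:np.hypot(*(p-near)))
p=pt(a,"tub_low",(336,285));q=pt(b,"tub_low",(267,248));print("tub",p,q)
print(ray(a,(337,280),.048),ray(b,(267,242),.048))
print("send net",ray(a,pt(a,"send_top",(396,198)),.062),ray(b,pt(b,"send_top",(248,337)),.062))
print(ray(a,pt(a,"key0_top",(327,242)),.042),ray(b,pt(b,"key0_top",(301,267)),.042))
print("blue",ray(b,(402,240),.07))
print(bot.observe()["clock"])
E
```

```text
key0 (array([0.5333, 0.1348, 0.0435]), [array([-0.1, -0. ]), array([-0.2,  0.1])]) z-plane [0.5352 0.1343 0.046 ] [0.531  0.1366 0.046 ]
key1 (array([0.5201, 0.0352, 0.0378]), [array([-0.2, -0.1]), array([-0.4,  0.1])]) z-plane [0.5261 0.0339 0.046 ] [0.5134 0.0429 0.046 ]
key2 (array([ 0.5025, -0.0624,  0.0386]), [array([-0.2, -0.1]), array([-0.4,  0.1])]) z-plane [ 0.5081 -0.0631  0.046 ] [ 0.4966 -0.0548  0.046 ]
key3 (array([ 0.4878, -0.1605,  0.0392]), [array([-0.1, -0.1]), array([-0.2,  0.1])]) z-plane [ 0.4928 -0.1609  0.046 ] [ 0.4827 -0.152   0.046 ]
send (array([0.4695, 0.3887, 0.0596]), [array([-0.3, -0.1]), array([-0.7,  0.1])]) z-plane [0.4732 0.3873 0.064 ] [0.4655 0.3903 0.064 ]
tub [336.8 285.7] [266.2 247.2]
[0.66547445 0.10949403 0.048     ] [0.66881414 0.10854469 0.048     ]
send net [0.46965641 0.39135949 0.062     ] [0.46976434 0.3864428  0.062     ]
[0.4772622  0.36924874 0.042     ] [0.53552006 0.13625981 0.042     ]
blue [ 0.37243865 -0.08174989  0.07      ]
2.05
```

```bash
python3 -m handwheel '[[0.5,-0.3,0,0,0,0],[1,-0.8,0,0,0,0],[1,-0.8,0,0,0,0],[1,-0.8,0,0,0,0],[1,-0.8,0,0,0,0],[1,-0.8,0,0,0,0],[1,-0.8,0,0,0,0],[1,-0.8,0,0,0,0]]' 1 20; python3 -m handwheel '[[1,-1,0,0,0,0],[1,-1,0,0,0,0],[1,-1,0,0,0,0],[1,-1,0,0,0,0],[1,-1,0,0,0,0],[1,-1,0,0,0,0],[1,-1,0,0,0,0],[1,-1,0,0,0,0]]'
```

```text
clock: 3.05
position: [0.3203, -0.3997, 0.2314]
tool_rot: [3.142, -0.0, 0.299]
force: [0.7, 0.7, 0.5]
grip_width: -0.0003
clock: 4.05
position: [0.4522, -0.1497, 0.2314]
tool_rot: [3.141, -0.0, 0.298]
force: [1.2, -0.7, -0.6]
grip_width: -0.0001
```

```bash
python3 -m handwheel '[[0.8,-1,0,0,0,0],[0.8,-1,0,0,0,0],[0.8,-1,0,0,0,0],[0.8,-1,0,0,0,0],[0.8,-1,0,0,0,0],[0.8,-1,0,0,0,0],[0.8,-1,0,0,0,0],[0,0,0,0,0,0]]'
python3 - <<'E'
from h import *
s=bot.observe();print(s["clock"],s["position"],s["force"],s["qpos"].round(2))
f=bot.grab_frame("wrist");im=np.array(f["pixels"]).copy()
print([(d["score"],ray(f,d["point"],.046).round(4),np.round(d["point"])) for d in bot.trace(f,"key0_top")])
p=proj(f,[.534,.1355,.046]);print(p);cv2.circle(im,tuple(int(v) for v in p),4,(0,0,255),1)
cv2.imwrite("pics/b_w.png",im)
E
```

```text
clock: 5.05
position: [0.5342, 0.0599, 0.2313]
tool_rot: [-3.141, -0.0, 0.302]
force: [0.6, -0.3, 0.1]
grip_width: 0.0001
5.05 [0.53421336 0.05994608 0.23125482] [ 0.55850025 -0.28105366  0.14209418] [ 0.01  0.4  -0.31  1.82  0.14  0.95 -1.63]
[]
[220.43082136 187.27467581]
```

View pics/b_w.png

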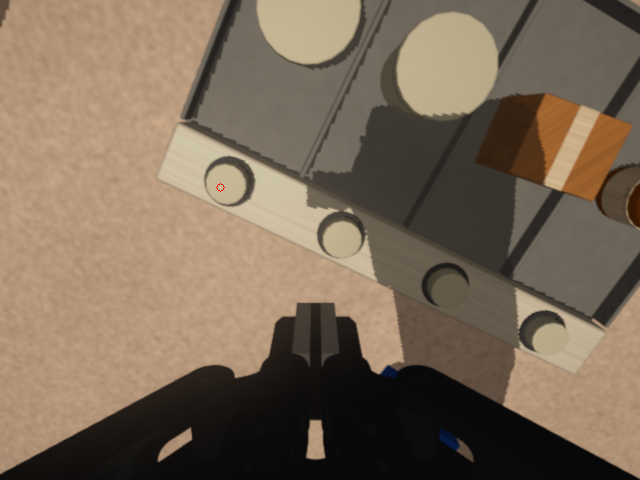

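The wrist view shows the low tub's lane at far left, with its key at (226,185). My estimate falls at (220,187), about 4 mm off.

Run:
```python
from h import *
f=bot.grab_frame("wrist")
k=ray(f,(226,185),.046);print(k)
print("tip",proj(f,bot.observe()["position"]))
s=bot.observe();y=s["tool_rot"][2];c,n=np.cos(y),np.sin(y)
d=np.array([.534,.134])-s["position"][:2];print(np.array([c*d[0]+n*d[1],n*d[0]-c*d[1]])/.025)
```

```text
[0.53675617 0.12876845 0.046     ]
tip [315.27736194 328.46792351]
[ 0.91483208 -2.96039457]
```

```bash
python3 -m handwheel '[[0.3,-0.9,0,0,0,0],[0.3,-0.9,0,0,0,0],[0.3,-0.95,0.5,0,0,0],[0,0,1,0,0,0],[0,0,1,0,0,0],[0,0,1,0,0,0],[0,0,1,0,0,0],[0,0,0,0,0,0]]'
python3 - <<'E'
from h import *
s=bot.observe();print(s["clock"],s["position"],s["force"])
for n in ["wrist","scene","side"]:
    f=bot.grab_frame(n);im=np.array(f["pixels"]).copy()
    p=proj(f,s["position"]);print(n,p,proj(f,[*s["position"][:2],.046]))
    print([(round(d["score"],2),ray(f,d["point"],.046).round(4),np.round(d["point"])) for d in bot.trace(f,"key0_top")])
    if n!="wrist":
        u,v=(int(x) for x in p);im=cv2.resize(im[v-50:v+70,u-70:u+70],(560,480),interpolation=cv2.INTER_CUBIC)
    cv2.imwrite(f"pics/c_{n}.png",im)
E
```

```text
clock: 6.2
position: [0.5347, 0.1281, 0.1177]
tool_rot: [3.141, 0.003, 0.297]
force: [-0.3, -0.2, 0.4]
grip_width: -0.0001
6.2 [0.53469093 0.12811678 0.11773824] [-0.32279101 -0.23089366  0.40295058]
wrist [313.68082643 328.01671616] [314.09955119 263.28711796]
[(0.89, array([0.5405, 0.1338, 0.046 ]), array([307., 250.])), (0.33, array([0.5248, 0.0375, 0.046 ]), array([466., 325.]))]
scene [325.29524146 228.0574271 ] [324.97504137 242.91839919]
[(0.51, array([0.5442, 0.1261, 0.046 ]), array([326., 246.]))]
side [301.0755575  241.89751318] [301.95831809 265.20137454]
[]
```

View pics/c_wrist.png

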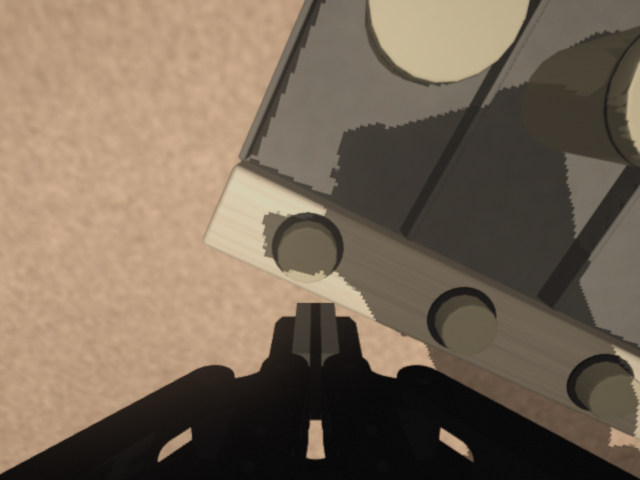

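View pics/c_scene.png

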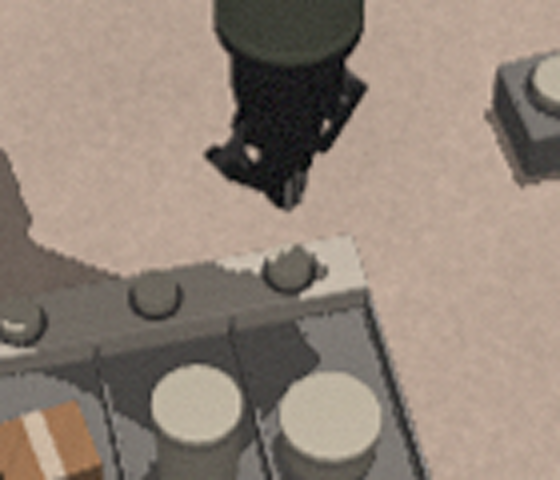

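View pics/c_side.png

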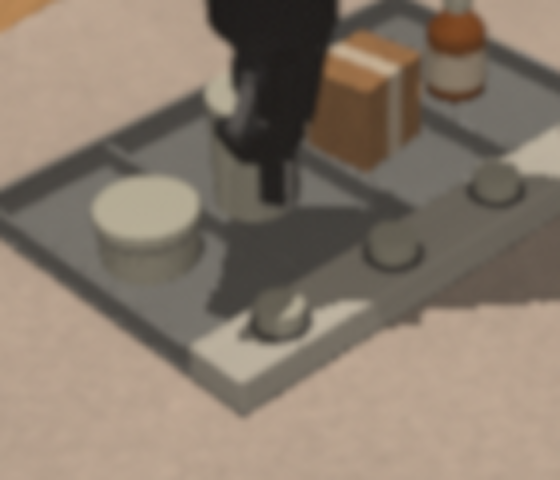

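```bash
python3 -m handwheel '[[0.15,-0.16,0.6,0,0,0],[0,0,0.8,0,0,0],[0,0,0.8,0,0,0],[0,0,0.4,0,0,0],[0,0,0.1,0,0,0],[0,0,0.1,0,0,0],[0,0,0,0,0,0]]'
```

```text
clock: 7.38
position: [0.5383, 0.1341, 0.0491]
tool_rot: [3.142, -0.001, 0.298]
force: [0.2, -0.3, 0.2]
grip_width: -0.0003
```

```bash
python3 -m handwheel '[[0,0,0.1,0,0,0],[0,0,0.1,0,0,0],[0,0,0.1,0,0,0],[0,0,0,0,0,0]]';python3 -m handwheel '[[0,0,0.06,0,0,0],[0,0,0.06,0,0,0],[0,0,0,0,0,0]]'
```

```text
clock: 7.88
position: [0.538, 0.134, 0.0411]
tool_rot: [-3.142, 0.0, 0.298]
force: [0.7, -0.8, -0.1]
grip_width: 0.0001
clock: 8.25
position: [0.538, 0.134, 0.0381]
tool_rot: [-3.142, 0.0, 0.298]
force: [0.1, -0.4, 0.6]
grip_width: -0.0002
```

```bash
for i in 1; do python3 -m handwheel '[[0,0,0.05,0,0,0],[0,0,0.05,0,0,0]]'; done; python3 -m handwheel '[[0,0,0.04,0,0,0],[0,0,0,0,0,0]]'
```

```text
clock: 8.5
position: [0.5381, 0.134, 0.0358]
tool_rot: [3.142, 0.0, 0.298]
force: [-3.2, -1.1, 16.5]
grip_width: -0.0002
clock: 8.75
position: [0.5381, 0.134, 0.0356]
tool_rot: [3.141, -0.0, 0.298]
force: [-7.2, -1.4, 21.8]
grip_width: 0.0002
```

Run:
```python
from h import *
s=bot.observe();print(s["clock"],s["position"],s["force"])
for n in ["side","wrist"]:
    f=bot.grab_frame(n);im=np.array(f["pixels"])
    if n=="side": im=cv2.resize(im[200:320,230:370],(560,480),interpolation=cv2.INTER_CUBIC)
    cv2.imwrite(f"pics/d_{n}.png",im)
```

```text
8.75 [0.53812703 0.13402934 0.03563632] [-7.21202075 -1.37680724 21.84317144]
```

View pics/d_side.png

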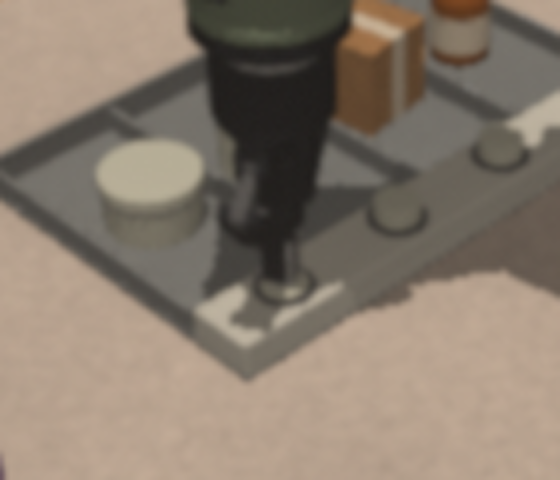

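View pics/d_wrist.png

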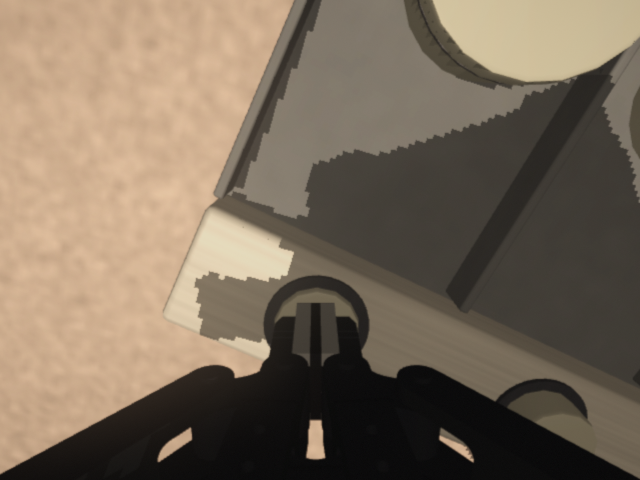

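The key bottomed out at z = 0.0356 with 22 N, so it is fully in. Next I lift straight up and go to send.

```bash
python3 -m handwheel '[[0,0,-0.2,0,0,0],[0,0,-0.8,0,0,0],[0,0,-1,0,0,0],[0,0,-1,0,0,0],[0,0,-1,0,0,0],[0.04,-0.8,0,0,0,0],[0.04,-1,0,0,0,0],[0.04,-1,0,0,0,0]]'; python3 -m handwheel '[[0.04,-1,0,0,0,0],[0.04,-1,0,0,0,0],[0.04,-1,0,0,0,0],[0.04,-1,0,0,0,0],[0.04,-1,0,0,0,0],[0,-0.8,0,0,0,0],[0,0,0,0,0,0],[0,0,0,0,0,0]]'
python3 - <<'E'
from h import *
s=bot.observe();print(s["clock"],s["position"],s["force"],s["qpos"].round(2))
for n in ["wrist","scene","side"]:
    f=bot.grab_frame(n);im=np.array(f["pixels"])
    print(n,proj(f,[.4695,.388,.064]),[(round(d["score"],2),ray(f,d["point"],.064).round(4),np.round(d["point"])) for d in bot.trace(f,"send_top")])
    if n=="scene": im=cv2.resize(im[170:350,190:450],(780,540),interpolation=cv2.INTER_CUBIC)
    if n=="side": im=cv2.resize(im[180:420,170:410],(600,600),interpolation=cv2.INTER_CUBIC)
    cv2.imwrite(f"pics/e_{n}.png",im)
E
```

```text
clock: 9.85
position: [0.5197, 0.2032, 0.1341]
tool_rot: [-3.141, 0.001, 0.298]
force: [-0.8, 0.5, 0.6]
grip_width: 0.0
clock: 10.85
position: [0.4827, 0.3413, 0.1345]
tool_rot: [3.141, 0.0, 0.297]
force: [0.7, 0.5, 0.1]
grip_width: -0.0001
10.85 [0.48273752 0.34128487 0.13448812] [0.68020889 0.51033202 0.08693501] [-0.51  0.6  -0.3   1.77  0.23  0.81 -2.19]
wrist [221.53383779 262.63482577] [(0.75, array([0.4856, 0.4998, 0.064 ]), array([  8., 170.])), (0.68, array([0.4733, 0.3869, 0.064 ]), array([225., 257.]))]
scene [395.65871321 197.06003234] [(0.65, array([0.4667, 0.3912, 0.064 ]), array([396., 196.])), (0.51, array([0.6093, 0.3743, 0.064 ]), array([413., 233.])), (0.48, array([0.4814, 0.5243, 0.064 ]), array([437., 187.])), (0.45, array([0.5567, 0.1203, 0.064 ]), array([326., 246.]))]
side [247.36865702 334.93862836] [(0.63, array([0.4694, 0.3932, 0.064 ]), array([246., 336.])), (0.6, array([0.4708, 0.5277, 0.064 ]), array([194., 380.])), (0.56, array([0.6061, 0.3959, 0.064 ]), array([199., 309.])), (0.24, array([0.4988, 0.0516, 0.064 ]), array([332., 250.]))]
```

View pics/e_wrist.png

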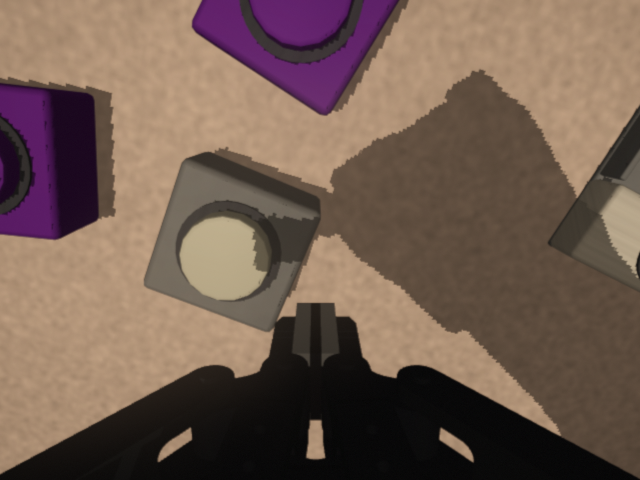

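View pics/e_scene.png

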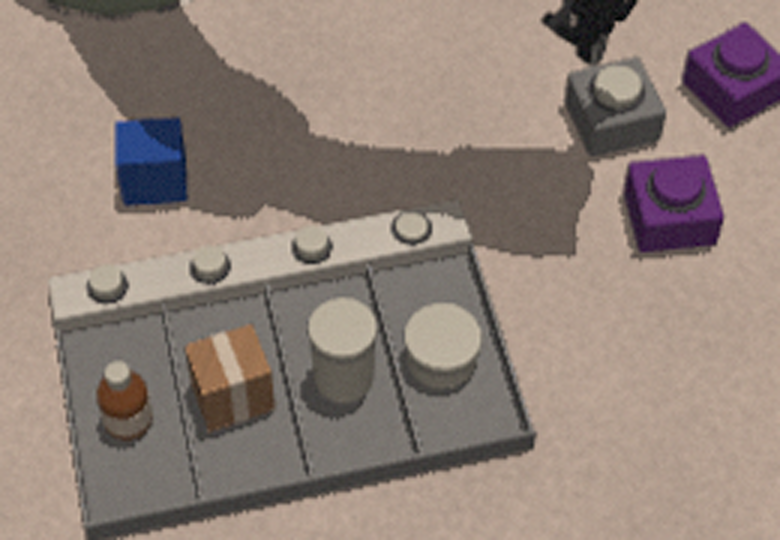

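View pics/e_side.png

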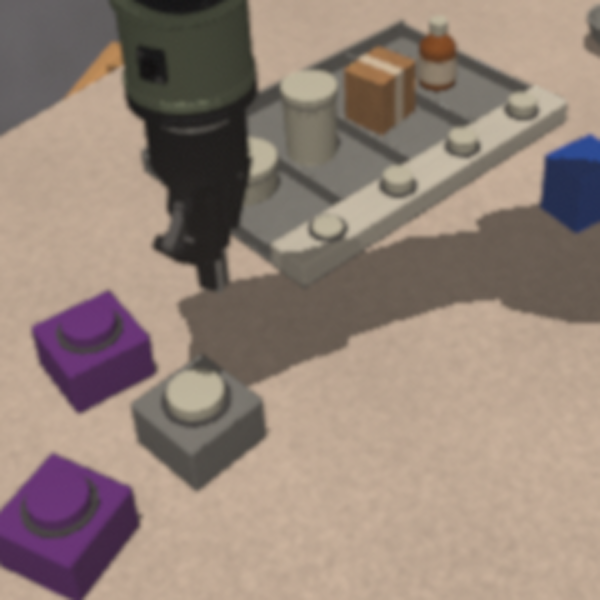

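The lane key is down and the other three are still up. The send key is at wrist pixel (225,257), about (0.471, 0.388).

```bash
python3 -m handwheel '[[0.07,-0.95,0,0,0,0],[0,-0.98,0,0,0,0],[0,0,0.6,0,0,0],[0,0,0.9,0,0,0],[0,0,0.8,0,0,0],[0,0,0.3,0,0,0],[0,0,0,0,0,0]]'
```

```text
clock: 12.02
position: [0.4701, 0.3883, 0.0694]
tool_rot: [3.141, 0.001, 0.298]
force: [0.6, -0.0, 0.0]
grip_width: -0.0001
```

```bash
python3 -m handwheel '[[0,0,0.1,0,0,0],[0,0,0.1,0,0,0],[0,0,0.1,0,0,0],[0,0,0.08,0,0,0],[0,0,0.06,0,0,0],[0,0,0,0,0,0]]'
```

```text
clock: 12.78
position: [0.4704, 0.3887, 0.0589]
tool_rot: [-3.141, -0.0, 0.298]
force: [0.6, 0.9, 2.7]
grip_width: 0.0001
```

```bash
python3 -m handwheel '[[0,0,0.06,0,0,0],[0,0,0.05,0,0,0],[0,0,0,0,0,0]]'; python3 -m handwheel '[[0,0,0.03,0,0,0],[0,0,0,0,0,0]]'
```

```text
clock: 13.15
position: [0.4704, 0.3887, 0.0561]
tool_rot: [-3.141, -0.0, 0.298]
force: [2.2, 0.7, 2.9]
grip_width: -0.0002
clock: 13.4
position: [0.4704, 0.3887, 0.0559]
tool_rot: [-3.141, -0.001, 0.298]
force: [0.1, -0.7, 14.4]
grip_width: 0.0002
```

Send hit its stop at z = 0.0559, about 8 mm of travel. I'm retracting now.

```bash
python3 -m handwheel '[[0,0,-0.3,0,0,0],[0,0,-0.8,0,0,0],[0,0,-1,0,0,0],[0,0,-1,0,0,0],[0,0,-1,0,0,0],[0,0,-1,0,0,0],[0,0,0,0,0,0],[0,0,0,0,0,0]]'
python3 - <<'E'
from h import *
s=bot.observe();print(s["clock"],s["position"],s["force"],abs(s["qd"]).max())
f=bot.grab_frame("scene");im=np.array(f["pixels"])
cv2.imwrite("pics/f_scene.png",cv2.resize(im[170:350,120:450],(792,432),interpolation=cv2.INTER_CUBIC))
f=bot.grab_frame("side");im=np.array(f["pixels"])
cv2.imwrite("pics/f_side.png",cv2.resize(im[160:420,170:450],(646,600),interpolation=cv2.INTER_CUBIC))
E
```

```text
clock: 14.4
position: [0.4699, 0.3882, 0.1828]
tool_rot: [3.141, 0.0, 0.298]
force: [0.3, -0.1, -0.0]
grip_width: 0.0004
14.4 [0.46992854 0.38824151 0.18282443] [ 0.33223096 -0.06763504 -0.03710952] 0.014777326839281046
```

View pics/f_scene.png

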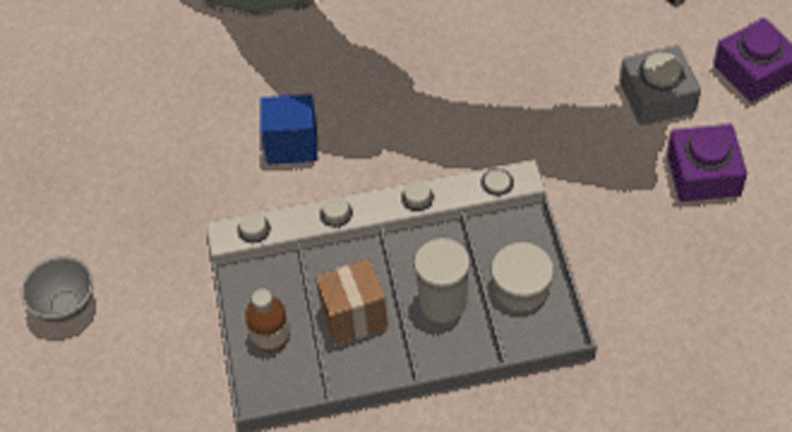

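View pics/f_side.png

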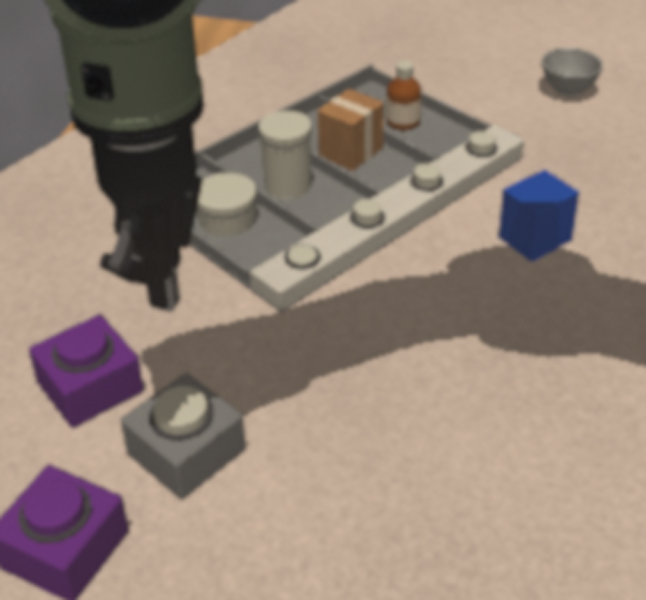

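The last pictures show only the low tub's key (scene crop 497,180) sunk to the strip. The other three keys are up, the send key has sprung back, all items stand where they were, and the hand is clear.

```bash
python3 -c "
from workcell import bot
print(bot.job_done())"
```

```text
the job is handed in; nothing more can be done
None
```

The job is done and handed in at about 14.5 s. With the closed fingertips I pressed the low tub's lane key (the leftmost, key0) fully in, then the send key on the grey box, and lifted the hand clear.

- **Lane key:** it reached its stop at z ≈ 0.0356 m. The highest vertical force read was 22 N, against the 35 N limit.
- **Send key:** it reached its stop at z ≈ 0.056 m with about 14 N, roughly 8 mm of travel.
- **Last checks:** the final pictures show key0 down and the other three keys up. The send key has sprung back, the items have not visibly moved, and the force reads about zero.
- **Disagreement:** the cameras differed by up to about 7 mm on where key0's centre was. I used a position between them, well inside the 16 mm key radius, and the press went in cleanly.

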